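Scoop a strayed post out from under the riser shelf

TASK

A short steel post has rolled under the low riser shelf. Slide the flat scoop along the bench under the shelf's lip and push it up to the stop bar so that the post rides over its nose into the pan, then draw the scoop straight back out and leave it lying flat on the bench, wholly clear of the shelf, with the post in its pan.

Things in the scene. Friction and masses are not known exactly. Their poses are not given: they have to be found in the camera images.
- post_mid (a point): Centre of the strayed post: a loose round dark steel pillar, 16 mm in diameter, 50 mm long, polished, lying on the bench under the riser's clear deck, free to roll. Its length is along y, roughly parallel to the lip. Other posts on the bench are thinner and longer and lie in the open.
- scoop_pan (a point): Flat steel scoop, 72 mm wide, 0.25 kg, lying on the bench. Point: underside, mid pan; x forward to the nose, z up. Thin nose edge 55 mm ahead; a ramp rises from it to a 4.2 mm ridge 31 to 27 mm ahead, then the pan drops to a 1.8 mm floor that runs to the 18 mm high rear wall 27 mm behind. Side walls (18 mm high) from the rear wall to 2 mm ahead, 68 mm between them.
- scoop_grip (a point): Centre of the scoop's upright black grip, on the scoop's centre line, 110 mm behind scoop_pan and 35 mm above its underside; axes as scoop_pan. The grip is a plate 12 mm thick (along y: pinch it so), 34 mm long (along x), its top 59.5 mm above the bench. A 26 mm wide strip joins it to the pan.
- riser_lip (a point): Low riser shelf, fixed: clear deck 120 mm long (y), 85 mm deep, on two end plates 110 mm apart, open in front. Point: bench level under the middle of the aluminium lip at its front edge; x points inward under the deck, square to the lip. 48 mm clear below the lip; deck top 60 mm up. A spare knob stands on the deck.
- stop_bar (a point): Middle of the stop bar's front face under the riser, at bench level, 72 mm inward of riser_lip; same axes. The bar runs the whole length, 8 to 28 mm above the bench: it stops the post while the scoop's nose and ridge pass under, until the side walls meet it (scoop_pan 2 mm short of this point). With scoop_pan 20 mm short or nearer the post has dropped into the pan. 60 mm behind the bar are free.
- stage_end (a point): Obstacle, always here: the near end of the black motor stage that reaches out over the bench, on the right of the scoop. Its body fills x 0.48 and beyond, y -0.24 to 0.03, up to 0.31 m (0.43 m beyond x 0.6); a cable hangs from its end to the bench at x 0.45 to 0.53, y -0.15 to -0.07, and runs left from there at x above 0.5. Pass above it or on the robot's side of it.

How it is judged:
On the way:
1. the post lies in the scoop's pan while the pan is still under the riser (x of post_mid in the frame of scoop_pan between -0.025 and 0.024 m and y of post_mid in the frame of scoop_pan between -0.03 and 0.03 m and z of post_mid in the frame of scoop_pan between 0.005 and 0.018 m and x of scoop_pan in the frame of riser_lip above 0.01 m), for 0.2 s.
At the end, for the whole second after the job is handed in: The post lies in the scoop's pan (its centre between the ridge and the rear wall and within 30 mm of the pan's centre line); the scoop lies flat on the bench (within 3 degrees and 4 mm) with its nose outside the lip, and both are at rest (x of post_mid in the frame of scoop_pan between -0.025 and 0.024 m and y of post_mid in the frame of scoop_pan between -0.03 and 0.03 m and z of post_mid in the frame of scoop_pan between 0.005 and 0.018 m and x of scoop_pan in the frame of riser_lip below -0.056 m and height (world z) of scoop_pan below 0.004 m and angle between scoop_pan's own z axis and vertical below 0.06 rad and linear speed of scoop below 0.02 m/s and linear speed of post below 0.03 m/s); the robot touches nothing.
It also fails if it takes over 54 s, if anything falls off the work surface, if the arm or the gripper's body presses on something with over 40 N, if the wrist force passes 120 N, or if a joint passes its speed limit or range.

ROBOT

A 6-joint arm with a two-finger parallel gripper is mounted at the origin on a cart in front of the work surface, level with it; the furniture and walls round the work are solid. World frame = base frame: x ahead of the robot, y to its left, z up, the work surface at z = 0. Lengths are in m, angles in rad, forces in N, time in s.
With the tool pointing down it reaches from about 0.425 to 0.95 m from the base axis. Payload 3.5 kg.
Tool frame: the origin (TCP) lies midway between the tips of the shut fingers; the grasp point (between the pads) lies 19 mm behind it; z points along the fingers, y is the line along which they close (so a half turn about z gives the same grasp; the last joint's range is limited). The gripper opens to 85 mm and grips with 20 to 120 N. Pads are 22 mm wide; open, the fingers measure 114 mm over their backs; the gripper's body (76 mm by 85 mm) begins 54 mm behind the grasp point. The pads swing forward as they close: fully open they stand 13 mm farther back than shut.
Start: joints at [-1.406, 0.286, 1.577, -0, 1.279, -0.15], TCP at [0.209, -0.642, 0.231] pointing down, gripper open.
Joint ranges: [-2.77, 2.77], [-0.9, 2.22], [0.21, 2.48], [-1.53, 4.67], [0.24, 2.81], [-2.84, 2.84]. Speed limits (rad/s): [2.79, 2.79, 3.14, 3.14, 3.14, 3.14].

INTERFACE

Orientations are given as a unit quaternion [x, y, z, w].
In Python, from plant import ctrl gives the robot as it stands.
- The arm moves only by the tool arm_command, never from a script. Its argument "steps" is one flat list of numbers, 5 for each row, row after row: the opening in per cent of the stroke, from 0 (shut) to 100 (fully open), then the shift along the tool's x, y, z each as a share of 25 mm, from -1 to 1, then the turn about the tool's z as a share of 0.1 rad, from -1 to 1. In form: [grip, tx, ty, tz, spin, grip, tx, ty, tz, spin, ...]. A call has 1 to 8 rows; each row shifts and turns the commanded pose from where the row before left it, along the tool's axes as they then stand; what a row does not reach is not made up. A row lasts 1/12 s, in which the tool goes at most 41.7 mm and 7.16 degrees, less where a joint would pass 70% of its speed; a pose out of reach is approached as far as the arm can. A call with a number of a shift or a turn outside -1 to 1 is refused whole. A call with a gripper value outside its range is refused whole. The fingers move at their own pace and stop on an object; "squeeze" is the grip in N (left out, the last holds). Time passes only in rows, so rows that do not move let the fingers close. It gives the time, the measured TCP pose, the force, the opening and the grip force at its end, in the units of the state.
- ctrl.get_state(): the state, without advancing time (a new reading comes with each control period).
- ctrl.read_camera(name): name is "side" or "top"; returns the picture (480x640x3 uint8, red, green, blue); there is no depth.
- ctrl.camera_model(name): a dict with "intrinsics" (3x3 intrinsics, pixels), "D" ([k1, k2, p1, p2, k3] as OpenCV has them; the pictures are not rectified), "rvec" (rotation vector, rad) and "tvec" (3), from world to camera coordinates, as OpenCV has them. Camera axes: x right, y down, z forward; pixel columns grow to the right and rows downward; lengths in m; the calibration is good to about 2 mm. A picture is of the moment at which its call begins. camera_model takes no time and is no camera call.
- ctrl.sign_off(): hands the job in; it is judged then, once.
The state is a dict: "time": time; "qpos": joint angles; "dq": joint speeds; "joint_efforts": joint torques, N m; "eef_pos": TCP position; "tcp_rot": TCP orientation; "contact_force": force on the tool from outside, world axes, zero at the start; "wrist_torque": the same for the moment, N m; "opening": opening from 0.0 (shut) to 1.0 (fully open); "finger_force": force on a finger pad.
Only numpy, scipy, OpenCV 4.12 (cv2) and the standard library are available. Lean on these libraries where they do the work, as an engineer would, in place of code of your own. Each camera call takes 0.05 s, during which the arm holds its last target. There are 200 camera calls.

## Working session

There is one attempt and no reset: what is moved stays moved. The work goes in short steps, Python scripts to look and compute and a tool call to move; the robot and the scene stay as the last step left them, time stands still between calls to the robot, and variables do not carry over. Pictures are saved under pics/ and viewed, at most 10 in all, crops included, and the job is handed in when it is done.

Besides the shell and the picture viewer there is one more tool, called after "Emit:" in YAML: its name, and indented under it one key for each argument. arm_command: Moves the arm, as the interface text tells. Its arguments: {"type":"object","properties":{"steps":{"type":"array","items":{"type":"number"}},"squeeze":{"type":"number"}},"required":["steps"]}

```bash
mkdir -p pics
cat > h.py <<'E'
import numpy as np, cv2
from plant import ctrl
def snap(n,f):
    im=ctrl.read_camera(n); cv2.imwrite(f'pics/{f}.png',im[:,:,::-1]); return im
def cam(n):
    m=ctrl.camera_model(n); return np.array(m['intrinsics'],float),np.array(m['D'],float),np.array(m['rvec'],float),np.array(m['tvec'],float)
def back(n,px,z):
    K,D,r,t=cam(n); R=cv2.Rodrigues(r)[0]
    u=cv2.undistortPoints(np.array(px,float).reshape(-1,1,2),K,D).reshape(-1,2)
    d=np.c_[u,np.ones(len(u))]@R; c=-R.T@t.ravel()
    return c+d*((z-c[2])/d[:,2])[:,None]
def proj(n,P):
    K,D,r,t=cam(n); return cv2.projectPoints(np.array(P,float).reshape(-1,1,3),r,t,K,D)[0].reshape(-1,2)
E
python3 - <<'E'
from h import *
for n in('top','side'):
    snap(n,n+'0'); K,D,r,t=cam(n); R=cv2.Rodrigues(r)[0]; print(n,-R.T@t.ravel(),R[2])
s=ctrl.get_state(); print(s['time'],s['eef_pos'],s['tcp_rot'],s['contact_force'])
E
```

```text
top [0.3239258  0.14344235 1.02624982] [ 0.13646419 -0.02128601 -0.99041629]
side [0.07160843 0.87418733 0.74248376] [ 0.35403614 -0.74677352 -0.56301663]
0.1 [ 0.20893422 -0.64123603  0.23006066] [ 9.87640724e-01  1.56731216e-01  6.85894413e-07 -1.06140858e-03] [-0.10922536 -0.7442888  -0.2669772 ]
```

View pics/top0.png

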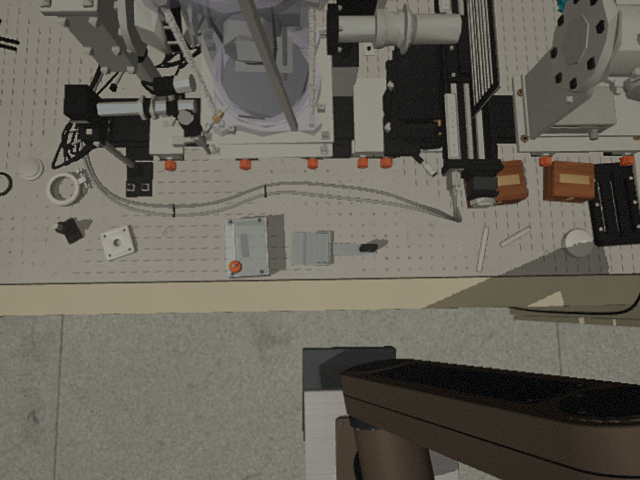

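View pics/side0.png

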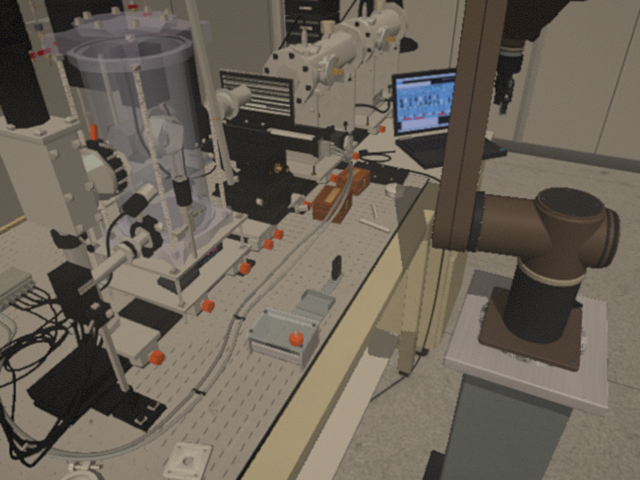

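The top view shows the riser around (247,247), the scoop pan at (313,248) and its grip at (368,247). The nose points left, towards the riser and world +y. The stage cable ends near (458,218). I'll enlarge both views next.

Run:
```python
import cv2
a=cv2.imread('pics/top0.png')[205:290,215:390]; cv2.imwrite('pics/tc.png',cv2.resize(a,None,fx=4.5,fy=4.5,interpolation=cv2.INTER_CUBIC))
a=cv2.imread('pics/side0.png')[245:370,240:350]; cv2.imwrite('pics/sc.png',cv2.resize(a,None,fx=4.5,fy=4.5,interpolation=cv2.INTER_CUBIC))
```

```text
(no output)
```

View pics/tc.png

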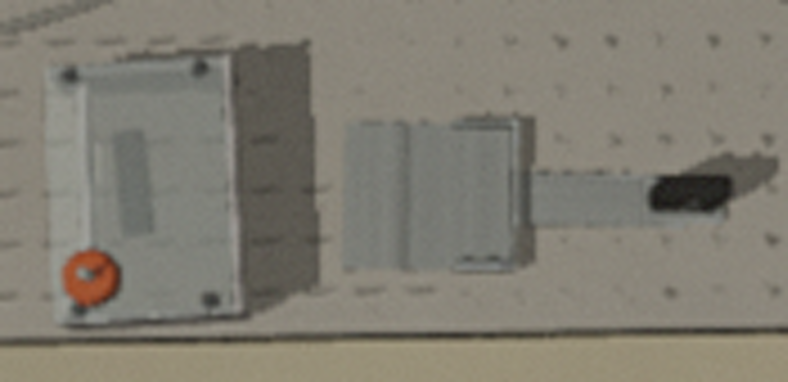

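View pics/sc.png

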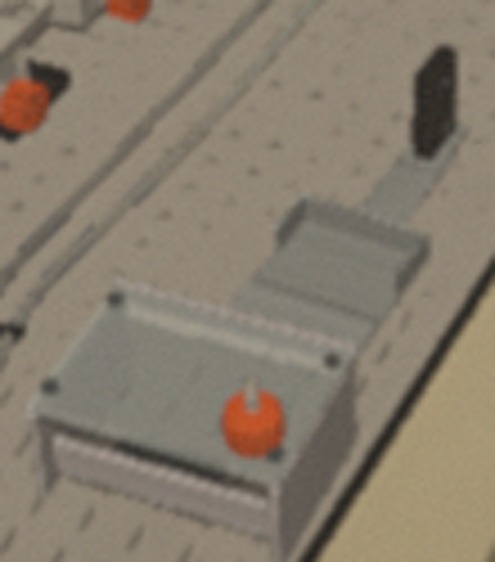

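Top crop: the deck's front edge runs from (231,55) to (241,318) and the post from (128,130) to (138,237). The scoop nose runs from (345,122) to (345,268), the rear wall is at x≈518, and the grip top spans roughly (650..732, 178..210). The side crop agrees.

Run:
```python
from h import *
np.set_printoptions(precision=4,suppress=True)
c=lambda L:np.array(L,float)/4.5+[215,205]-0.4
d=lambda L:np.array(L,float)/4.5+[240,245]-0.4
print('deck front/rear top',back('top',c([[231,55],[241,318],[60,325],[47,65]]),.06))
print('deck side view: front L, front R',back('side',d([[118,285],[352,347],[275,490],[37,410]]),.06))
print('post',back('top',c([[130,130],[138,237],[133,184]]),.01))
print('nose',back('top',c([[345,122],[345,268]]),0))
print('rearwall top outer',back('top',c([[518,115],[520,270]]),.018))
print('strip edges',back('top',c([[535,172],[535,226],[645,173],[645,224],]),.002))
print('grip top',back('top',c([[650,178],[650,208],[732,178],[732,208]]),.0595))
print('grip top side',back('side',d([[435,47],[418,68],[456,52]]),.0595))
```

```text
deck front/rear top [[0.5118 0.2337 0.06  ]
 [0.3903 0.2294 0.06  ]
 [0.3884 0.3113 0.06  ]
 [0.5083 0.3184 0.06  ]]
deck side view: front L, front R [[0.5091 0.237  0.06  ]
 [0.3935 0.2293 0.06  ]
 [0.3857 0.3189 0.06  ]
 [0.5    0.3207 0.06  ]]
post [[0.4854 0.2872 0.01  ]
 [0.4334 0.2831 0.01  ]
 [0.459  0.2856 0.01  ]]
nose [[0.4894 0.1837 0.    ]
 [0.4178 0.1844 0.    ]]
rearwall top outer [[0.4887 0.0998 0.018 ]
 [0.4139 0.1004 0.018 ]]
strip edges [[0.4631 0.0914 0.002 ]
 [0.4366 0.092  0.002 ]
 [0.4618 0.0377 0.002 ]
 [0.4368 0.0384 0.002 ]]
grip top [[0.4517 0.0414 0.0595]
 [0.4378 0.0418 0.0595]
 [0.4511 0.0036 0.0595]
 [0.4372 0.0041 0.0595]]
grip top side [[0.4524 0.0052 0.0595]
 [0.4529 0.026  0.0595]
 [0.4405 0.0047 0.0595]]
```

Run:
```python
from h import *
for n,sx in(('top',1),('side',1)):
    a=cv2.imread(f'pics/{n}0.png')
    for (x0,x1,y0,y1,z0,z1),col in (((.48,.6,-.24,.03,0,.31),(0,0,255)),((.45,.53,-.15,-.07,0,.31),(0,255,0)),((.40,.489,-.02,.06,.09,.25),(255,0,0))):
        P=np.array([[x,y,z] for x in(x0,x1) for y in(y0,y1) for z in(z0,z1)]); p=proj(n,P)
        for i in range(8):
            for b in(1,2,4):
                if not i&b: cv2.line(a,tuple(int(v) for v in p[i]),tuple(int(v) for v in p[i|b]),col,1)
    a=a[40:300,230:550] if n=='top' else a[60:360,130:450]
    cv2.imwrite(f'pics/{n}b.png',a)
a=cv2.imread('pics/topb.png');b=cv2.imread('pics/sideb.png')
a=cv2.copyMakeBorder(a,0,b.shape[0]-a.shape[0],0,0,0)
cv2.imwrite('pics/box.png',cv2.resize(np.hstack([a,b]),(800,375),interpolation=cv2.INTER_CUBIC))
```

```text
(no output)
```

View pics/box.png

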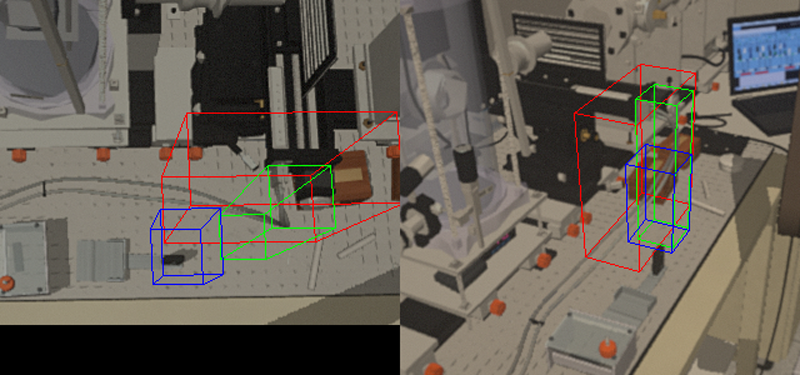

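The boxes are drawn generously, and nothing real stands within the gripper's working volume. The cable hangs well to the right of the grip. I'll go over the top at z≈0.37.

Emit:
arm_command:
  steps: [40,1,-1,-0.7,0,40,1,-1,-0.7,0,40,1,-1,-0.7,0,40,1,-1,-0.7,0,40,1,-1,-0.7,0,40,1,-1,-0.7,0,40,1,-1,-0.7,0,40,1,-1,-0.7,0]

```text
time: 0.77
eef_pos: [0.3376, -0.3878, 0.3716]
tcp_rot: [0.988, 0.157, -0.0, -0.0]
contact_force: [0.7, -0.7, 0.1]
opening: 0.397
finger_force: 0.0
```

Emit:
arm_command:
  steps: [40,0.85,-1,0,0,40,0.85,-1,0,0,40,0.85,-1,0,0,40,0.85,-1,0,0,40,0.85,-1,0,0,40,0.85,-1,0,0,40,0.85,-1,0,0,40,0.85,-1,0,0]

```text
time: 1.43
eef_pos: [0.4371, -0.1452, 0.3709]
tcp_rot: [0.988, 0.157, -0.0, -0.0]
contact_force: [1.0, -0.6, 0.6]
opening: 0.4
finger_force: 0.0
```

Emit:
arm_command:
  steps: [40,0.4,-1,0,0,40,0.4,-1,0,0,40,0.4,-1,0,0,40,0.4,-1,0,0,40,0.4,-1,0,0,40,0.4,-1,0,0,40,0,0,0,-1,40,0,0,0,-1]

```text
time: 2.1
eef_pos: [0.4473, 0.0159, 0.3709]
tcp_rot: [0.966, 0.258, -0.0, -0.0]
contact_force: [0.0, -0.5, -0.3]
opening: 0.399
finger_force: 0.0
```

Emit:
arm_command:
  steps: [40,0,0,0,-1,40,0,0,0,-1,40,0,0,0,-1,40,0,0,0,-1,40,0,0,0,-1,40,0,0,0,-1,40,0,0,0,-1,40,0,0,0,-1]

```text
time: 2.77
eef_pos: [0.4473, 0.0144, 0.3707]
tcp_rot: [0.79, 0.613, -0.0, -0.0]
contact_force: [-0.0, 0.7, 0.2]
opening: 0.401
finger_force: 0.0
```

Emit:
arm_command:
  steps: [40,0,0,0,-1,40,0,0,0,-1,40,0,0,0,-0.4,40,0,0,0,0]

```text
time: 3.1
eef_pos: [0.4473, 0.0144, 0.3708]
tcp_rot: [0.713, 0.702, -0.0, -0.0]
contact_force: [-0.2, 0.2, 0.3]
opening: 0.404
finger_force: 0.0
```

Emit:
arm_command:
  steps: [40,0.28,0,1,0,40,0,0,1,0,40,0,0,1,0,40,0,0,1,0,40,0,0,1,0,40,0,0,1,0,40,0,0,1,0,40,0,0,1,0]

```text
time: 3.77
eef_pos: [0.4473, 0.0214, 0.17]
tcp_rot: [0.713, 0.701, -0.0, -0.0]
contact_force: [0.6, 0.3, -0.3]
opening: 0.401
finger_force: 0.0
```

Emit:
arm_command:
  steps: [40,0,0,1,0,40,0,0,1,0,40,0,0,1,0,40,0,0,0,0]

```text
time: 4.1
eef_pos: [0.4434, 0.022, 0.0911]
tcp_rot: [0.713, 0.701, -0.003, -0.005]
contact_force: [-0.9, 0.8, -0.1]
opening: 0.398
finger_force: 0.0
```

Run:
```python
from h import *
snap('top','t1');snap('side','s1')
a=cv2.imread('pics/t1.png')[195:285,280:420]; b=cv2.imread('pics/s1.png')[200:330,270:380]
a=cv2.resize(a,(400,257),interpolation=cv2.INTER_CUBIC);b=cv2.resize(b,(400,473),interpolation=cv2.INTER_CUBIC)
a=cv2.copyMakeBorder(a,0,473-257,0,0,0)
cv2.imwrite('pics/c1.png',np.hstack([a,b]))
```

```text
(no output)
```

View pics/c1.png

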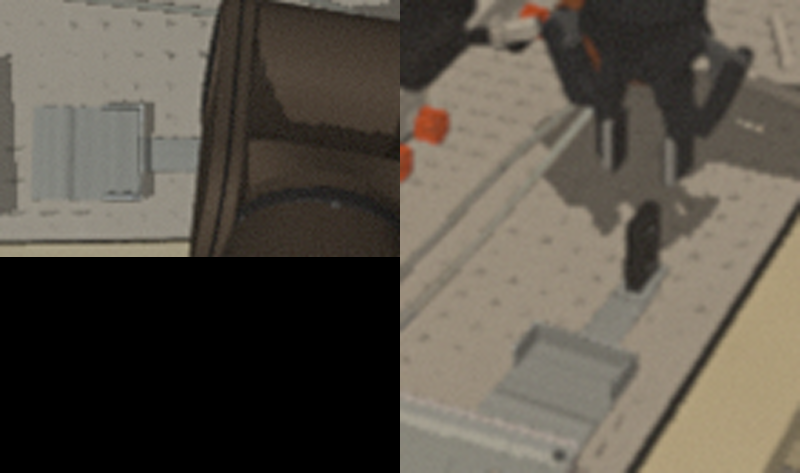

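The side crop shows the open fingers straddling the grip's line from just above. The pose came out 5 mm off with a slight tilt, so I'll check the joints.

Run:
```python
from h import *
s=ctrl.get_state(); np.set_printoptions(precision=4,suppress=True)
for k in('time','qpos','dq','eef_pos','tcp_rot','contact_force','joint_efforts'): print(k,np.array(s[k]))
```

```text
time 4.2
qpos [-0.1795 -0.0595  2.2241  0.      0.9795 -0.1628]
dq [ 0.0015 -0.0324 -0.0452 -0.0007 -0.0024 -0.0041]
eef_pos [0.447  0.0214 0.0958]
tcp_rot [ 0.713   0.7012 -0.0007 -0.001 ]
contact_force [-0.0837 -0.224  -0.1263]
joint_efforts [  0.0143 -21.3912 -23.6537  -0.0011   0.0372   0.0039]
```

It was only a transient and has settled. Descending and gripping.

Emit:
arm_command:
  steps: [40,0,-0.04,0.7,0,40,0,0,0.7,0,40,0,0,0.7,0,40,0,0,0.7,0,40,0,0,0,0,40,0,0,0,0]

```text
time: 4.7
eef_pos: [0.4475, 0.0212, 0.0275]
tcp_rot: [0.713, 0.701, 0.0, 0.0]
contact_force: [0.5, -0.4, 0.8]
opening: 0.396
finger_force: 0.0
```

Emit:
arm_command:
  steps: [0,0,0,0,0,0,0,0,0,0,0,0,0,0,0,0,0,0,0,0,0,0,0,0,0,0,0,0,0,0]
  squeeze: 60

```text
time: 5.2
eef_pos: [0.4487, 0.021, 0.0285]
tcp_rot: [0.713, 0.701, 0.001, 0.002]
contact_force: [-0.5, -0.9, 7.1]
opening: 0.129
finger_force: 59.7
```

Gripped: the opening matches the 12 mm plate. Next I align with the riser axis (+0.05 rad), shift about 17 mm sideways onto the post line, and move a little forward.

Emit:
arm_command:
  steps: [0,0,0,-0.03,-0.25,0,0,0,0,-0.25,0,0.24,0.14,0,0,0,0.24,0.14,0,0,0,0.24,0.14,0,0,0,0.24,0.14,0,0,0,0.24,0.14,0,0,0,0,0,0,0]

```text
time: 5.87
eef_pos: [0.4647, 0.0518, 0.0285]
tcp_rot: [0.694, 0.72, 0.0, 0.001]
contact_force: [-1.1, -0.5, 6.7]
opening: 0.136
finger_force: 59.8
```

Run:
```python
from h import *
snap('top','t2');snap('side','s2')
a=cv2.imread('pics/t2.png')[205:285,215:355]; b=cv2.imread('pics/s2.png')[215:360,240:370]
a=cv2.resize(a,(490,280),interpolation=cv2.INTER_CUBIC);b=cv2.resize(b,(310,346),interpolation=cv2.INTER_CUBIC)
a=cv2.copyMakeBorder(a,0,346-280,0,0,0)
cv2.imwrite('pics/c2.png',np.hstack([a,b]))
s=ctrl.get_state();print(s['eef_pos'],s['tcp_rot'],s['contact_force'])
```

```text
[0.46471154 0.05183541 0.02848293] [0.69436399 0.71962248 0.00081172 0.00121768] [-0.26302432  0.69151979  6.12860068]
```

View pics/c2.png

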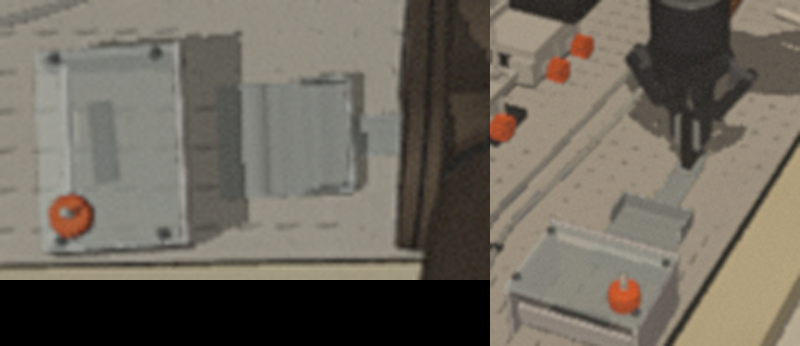

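The crop shows the scoop aligned with the riser, its nose in the shelf's shadow at column ~218 and the post at (104,141). I'll check this in numbers.

Run:
```python
from h import *
np.set_printoptions(precision=4,suppress=True)
c=lambda L:np.array(L,float)/3.5+[215,205]-0.4
print('post',back('top',c([[98,101],[109,183],[104,142]]),.01))
print('nose',back('top',c([[219,86],[219,200]]),0))
print('ridge edges',back('top',c([[245,83],[247,197]]),.003))
print('rear',back('top',c([[360,75],[360,190]]),.018))
print('lip',back('top',c([[181,41],[188,245]]),.06))
L=np.array([.451,.2323]);d=np.array([-.037,.9993]);u=np.array([.9993,.037])
pts=[[*(L+d*i+u*l),0] for i,l in((0,0),(0,.055),(0,-.055),(.072,.05),(.072,-.05))]
print((proj('top',pts)-[215,205])*3.5)
s=[.4647,.0518]+np.array([-.037,.9993])*.11
print('pan est',s,(s-L)@d,(s-L)@u)
```

```text
post [[0.4855 0.2891 0.01  ]
 [0.4342 0.2821 0.01  ]
 [0.4597 0.2853 0.01  ]]
nose [[0.4955 0.2147 0.    ]
 [0.4236 0.215  0.    ]]
ridge edges [[0.4967 0.1982 0.003 ]
 [0.4249 0.1975 0.003 ]]
rear [[0.4982 0.1262 0.018 ]
 [0.4266 0.1274 0.018 ]]
lip [[0.5129 0.2329 0.06  ]
 [0.3916 0.2291 0.06  ]]
[[189.7208 155.2788]
 [186.2411  68.6603]
 [193.2612 243.1548]
 [ 71.8115  82.2755]
 [ 76.687  241.2437]]
pan est [0.4606 0.1617] -0.07088390609999999 0.007011909999999971
```

Nose centre, heading and post agree within 3 mm. Going in: faster up to the post, then slowly.

Emit:
arm_command:
  steps: [0,0.3,0,0,0,0,0.36,0,0,0,0,0.36,0,0,0,0,0.36,0,0,0,0,0.36,0,0,0,0,0.3,0,0,0,0,0.16,0,0,0,0,0.16,0,0,0]

```text
time: 6.63
eef_pos: [0.4627, 0.1102, 0.0285]
tcp_rot: [0.694, 0.72, 0.0, 0.002]
contact_force: [-0.2, -5.0, 6.7]
opening: 0.129
finger_force: 59.7
```

Emit:
arm_command:
  steps: [0,0.16,0,0,0,0,0.16,0,0,0,0,0.16,0,0,0,0,0.16,0,0,0,0,0.16,0,0,0,0,0.16,0,0,0,0,0.16,0,0,0,0,0.16,0,0,0]

```text
time: 7.3
eef_pos: [0.4616, 0.1419, 0.0285]
tcp_rot: [0.694, 0.72, 0.0, 0.002]
contact_force: [0.2, -5.2, 7.2]
opening: 0.132
finger_force: 59.8
```

Run:
```python
from h import *
snap('top','t3');snap('side','s3')
a=cv2.imread('pics/t3.png')[205:285,215:355]; b=cv2.imread('pics/s3.png')[215:360,240:370]
a=cv2.resize(a,(490,280),interpolation=cv2.INTER_CUBIC);b=cv2.resize(b,(310,346),interpolation=cv2.INTER_CUBIC)
a=cv2.copyMakeBorder(a,0,346-280,0,0,0)
cv2.imwrite('pics/c3.png',np.hstack([a,b]))
```

```text
(no output)
```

View pics/c3.png

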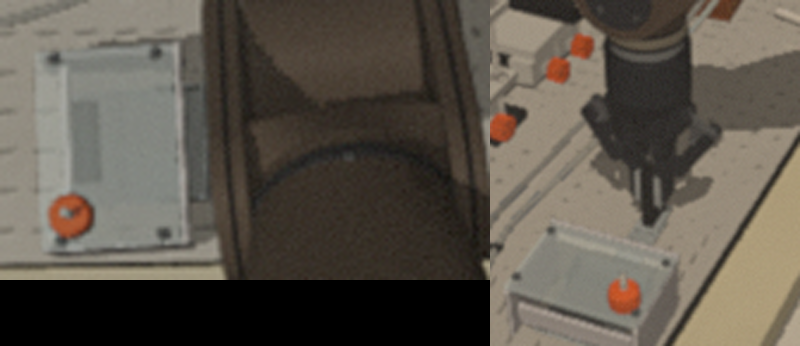

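The post now lies against the stop bar at (86,141), square to it. Pushing on about 44 mm.

Emit:
arm_command:
  steps: [0,0.16,0,0,0,0,0.16,0,0,0,0,0.16,0,0,0,0,0.16,0,0,0,0,0.16,0,0,0,0,0.16,0,0,0,0,0.16,0,0,0,0,0.16,0,0,0]

```text
time: 8.07
eef_pos: [0.4605, 0.174, 0.0285]
tcp_rot: [0.694, 0.72, 0.0, 0.002]
contact_force: [1.1, -5.8, 7.4]
opening: 0.128
finger_force: 59.8
```

Emit:
arm_command:
  steps: [0,0.16,0,0,0,0,0.16,0,0,0,0,0.16,0,0,0,0,0,0,0,0,0,0,0,0,0,0,0,0,0,0]

```text
time: 8.57
eef_pos: [0.46, 0.1866, 0.0285]
tcp_rot: [0.694, 0.72, 0.001, 0.001]
contact_force: [0.9, -1.3, 6.1]
opening: 0.131
finger_force: 59.7
```

Run:
```python
from h import *
snap('top','t4');snap('side','s4')
a=cv2.imread('pics/t4.png')[205:285,215:295]; b=cv2.imread('pics/s4.png')[245:360,240:340]
a=cv2.resize(a,(400,400),interpolation=cv2.INTER_CUBIC);b=cv2.resize(b,(348,400),interpolation=cv2.INTER_CUBIC)
cv2.imwrite('pics/c4.png',np.hstack([a,b]))
```

```text
(no output)
```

View pics/c4.png

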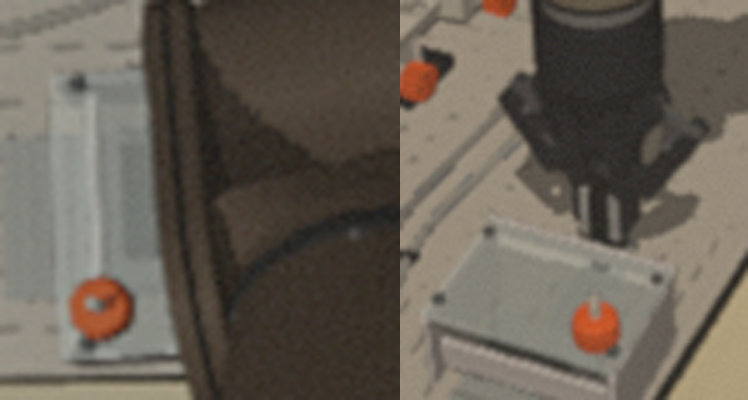

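The nose has come out beyond the bar and the post sits about 9 mm behind mid pan, so it has dropped in. Drawing straight back about 140 mm, gently.

Emit:
arm_command:
  steps: [0,-0.1,0,0,0,0,-0.15,0,0,0,0,-0.2,0,0,0,0,-0.25,0,0,0,0,-0.25,0,0,0,0,-0.25,0,0,0,0,-0.25,0,0,0,0,-0.25,0,0,0]

```text
time: 9.33
eef_pos: [0.4613, 0.1454, 0.0285]
tcp_rot: [0.695, 0.719, 0.002, 0.0]
contact_force: [-0.8, 3.9, 5.8]
opening: 0.131
finger_force: 59.5
```

Emit:
arm_command:
  steps: [0,-0.3,0,0,0,0,-0.3,0,0,0,0,-0.3,0,0,0,0,-0.3,0,0,0,0,-0.3,0,0,0,0,-0.3,0,0,0,0,-0.3,0,0,0,0,-0.3,0,0,0]

```text
time: 10.0
eef_pos: [0.4633, 0.0853, 0.0285]
tcp_rot: [0.695, 0.719, 0.002, -0.0]
contact_force: [0.7, 5.7, 6.8]
opening: 0.127
finger_force: 59.7
```

Emit:
arm_command:
  steps: [0,-0.25,0,0,0,0,-0.25,0,0,0,0,-0.25,0,0,0,0,-0.25,0,0,0,0,-0.2,0,0,0,0,-0.15,0,0,0,0,-0.1,0,0,0,0,-0.05,0,0,0]

```text
time: 10.67
eef_pos: [0.4645, 0.0478, 0.0285]
tcp_rot: [0.695, 0.719, 0.002, -0.0]
contact_force: [0.2, 5.8, 7.7]
opening: 0.129
finger_force: 59.8
```

Emit:
arm_command:
  steps: [0,0,0,0,0,0,0,0,0,0,10,0,0,0,0,15,0,0,0,0,20,0,0,0,0,30,0,0,0,0,40,0,0,0,0,40,0,0,0,0]

```text
time: 11.33
eef_pos: [0.4628, 0.0468, 0.0266]
tcp_rot: [0.695, 0.719, -0.0, -0.0]
contact_force: [0.5, -0.7, 0.4]
opening: 0.394
finger_force: 0.0
```

Emit:
arm_command:
  steps: [40,0,0,-0.2,0,40,0,0,-0.4,0,40,0,0,-0.8,0,40,0,0,-0.8,0,40,0,0,-0.8,0,40,0,0,-0.8,0,40,0,0,0,0,40,0,0,0,0]

```text
time: 12.0
eef_pos: [0.4645, 0.0468, 0.124]
tcp_rot: [0.695, 0.719, 0.001, 0.002]
contact_force: [-0.7, 0.8, -1.0]
opening: 0.401
finger_force: 0.0
```

Run:
```python
from h import *
snap('top','t5');snap('side','s5')
a=cv2.imread('pics/t5.png')[205:285,215:355]; b=cv2.imread('pics/s5.png')[215:360,240:370]
a=cv2.resize(a,(490,280),interpolation=cv2.INTER_CUBIC);b=cv2.resize(b,(310,346),interpolation=cv2.INTER_CUBIC)
a=cv2.copyMakeBorder(a,0,346-280,0,0,0)
cv2.imwrite('pics/c5.png',np.hstack([a,b]))
```

```text
(no output)
```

View pics/c5.png

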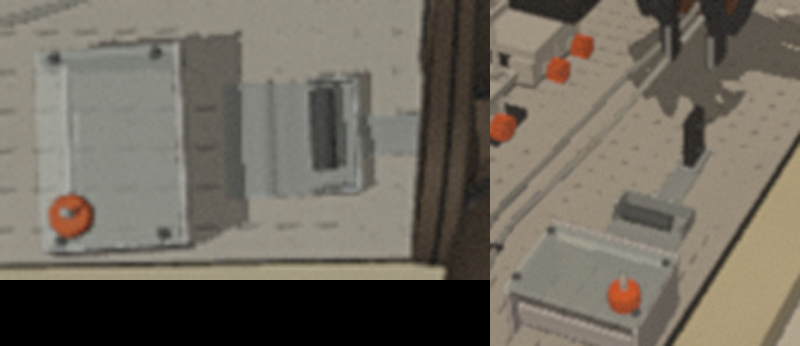

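The post lies in the pan at (325,126), the scoop is flat with its nose about 20 mm outside the lip, and the gripper is clear.

```bash
python3 -c "
from plant import ctrl
print(ctrl.sign_off())"
```

```text
the job is handed in; nothing more can be done
None
```

The job is handed in: the post lies in the scoop's pan, and the scoop lies flat on the bench with its nose about 20 mm clear of the shelf lip and the gripper raised off it, after about 12 s of the 54 s allowed (sign-off returned no verdict).

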